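Build up the lens stand and hold the barrel down in the V

TASK

Build up the lens stand for inspection: lay the loose bright riser plate squarely and flush on the blue base plate that is screwed to the bench, let go, then stand the V-block squarely on the middle of the riser with its groove along the plates' long sides, and let go of it too. Then take the lens barrel from its rest, lay it in the groove, centred endwise, and finish while still holding it down with the gripper (gripping it or pressing on its top) at roughly 10 N, so that it bears on both brass strips; do not let go. Leave the loupe, the micrometer and the ink bottle where they are.

Things in the scene. Friction and masses are not known exactly. Their poses are not given: they have to be found in the camera images.
- base_top (a point): centre of the top face of the blue-painted steel base plate, 70 x 50 x 10 mm, screwed flat to the bench (fixed, at a different place and yaw each time). x runs along its 70 mm side, y along its 50 mm side, z up; the top face lies 10 mm above the bench
- riser_mid (a point): centre, half-way up, of the loose bright aluminium riser plate, also 70 x 50 x 10 mm, lying flat on the bench, about 0.2 kg. x along its 70 mm side, y along its 50 mm side, z up. Laid right on the base plate its centre is 5 mm above base_top
- v_mid (a point): centre, half-way up, of the loose steel V-block, 45 x 44 x 36 mm (x, y, z), about 0.42 kg, standing on the bench with its groove up. The 90 degree groove runs along its x axis in the middle of its top, is 28 mm wide at the top and 14 mm deep; the outer side faces at y = +22 and -22 mm are plain and upright. Stood on the riser its centre is 23 mm above riser_mid
- v_seat (a point): point fixed to the V-block, 27 mm above v_mid (44.9 mm above its underside, 8.9 mm above its top): here the middle of the lens barrel lies when the barrel is seated on both strips and centred endwise. Axes as v_mid, x along the groove
- barrel_mid (a point): middle of the axis of the lens barrel, a rigid cylinder 30 mm in diameter and 70 mm long, about 0.12 kg, black with a bright ring near one end, a grey ribbed ring near the other, green glass ends. x runs along its axis (either way round will do). It starts lying level, axis 30 mm above the bench, in a fixed black rest 46 mm long and wholly narrower than the barrel
- lens_barrel: the same lens barrel; its origin is also the middle of its axis, x along the axis; it may be turned about that axis. Fingers can pass down on both sides of it, in its rest and, down to the V-block's top, in the groove. Left free in the groove it settles onto both strips by itself
- strip_l: brass strip on the groove flank at the V-block's +y side, 44 mm long, 5.6 mm wide, 1.5 mm proud of the flank; origin at the strip's middle; one of the two contact lines of the barrel. Fixed to the V-block
- strip_r: the like brass strip on the -y flank
- riser_plate: the riser plate; origin in the middle of its underside, axes as riser_mid
- v_block: the V-block with its strips; origin in the middle of its underside, axes as v_mid
- loupe: black stand loupe, 35 mm across, 34 mm high; origin under its middle. Leave it alone
- micrometer: micrometer with a dark green frame lying on the bench, 42 x 140 x 16 mm; origin under its middle. Leave it alone
- ink_bottle: blue bottle with a black cap, 36 mm across, 58 mm high; origin under its middle. Leave it alone
There are look-alikes about, which are no part of the job. What is meant by the riser_plate is not black or turquoise, and is the larger of those in its own colour.

How it is judged:
On the way, in this order (a step that is already met when the one before it is completed fails the run):
1. the riser plate lies squarely on the base plate, let go (x of riser_mid in the frame of base_top between -0.005 and 0.005 m and y of riser_mid in the frame of base_top between -0.005 and 0.005 m and z of riser_mid in the frame of base_top between 0.003 and 0.007 m and angle between the x axis of riser_mid and the x axis of base_top, either way round below 0.09 rad and angle between riser_mid's own z axis and vertical below 0.05 rad and contact force between the fingers and riser_plate below 0.1 N), for 0.2 s.
2. the V-block stands squarely on the riser, groove along the long sides, let go (x of riser_mid in the frame of base_top between -0.005 and 0.005 m and y of riser_mid in the frame of base_top between -0.005 and 0.005 m and z of riser_mid in the frame of base_top between 0.003 and 0.007 m and angle between the x axis of riser_mid and the x axis of base_top, either way round below 0.09 rad and angle between each of riser_mid, v_mid's own z axis and vertical below 0.05 rad and x of v_mid in the frame of riser_mid between -0.005 and 0.005 m and y of v_mid in the frame of riser_mid between -0.005 and 0.005 m and z of v_mid in the frame of riser_mid between 0.021 and 0.025 m and angle between the x axis of v_mid and the x axis of riser_mid, either way round below 0.09 rad and contact force between the fingers and v_block below 0.1 N), for 0.2 s.
At the end, for the whole second after the job is handed in: Riser on base and V-block on riser, each flat, within 5 mm and 5 degrees. Barrel along the groove (0.06 rad), its middle within 8 mm endwise, 2 mm sideways and in height of v_seat; fingers on it (over 2 N), each strip loaded by it with 2.5 to 25 N, through the last second (x of riser_mid in the frame of base_top between -0.005 and 0.005 m and y of riser_mid in the frame of base_top between -0.005 and 0.005 m and z of riser_mid in the frame of base_top between 0.003 and 0.007 m and angle between the x axis of riser_mid and the x axis of base_top, either way round below 0.09 rad and angle between each of riser_mid, v_mid's own z axis and vertical below 0.05 rad and x of v_mid in the frame of riser_mid between -0.005 and 0.005 m and y of v_mid in the frame of riser_mid between -0.005 and 0.005 m and z of v_mid in the frame of riser_mid between 0.021 and 0.025 m and angle between the x axis of v_mid and the x axis of riser_mid, either way round below 0.09 rad and x of barrel_mid in the frame of v_seat between -0.008 and 0.008 m and y of barrel_mid in the frame of v_seat between -0.002 and 0.002 m and z of barrel_mid in the frame of v_seat between -0.002 and 0.002 m and angle between the x axis of barrel_mid and the x axis of v_seat, either way round below 0.06 rad and contact force between lens_barrel and strip_l between 2.5 and 25 N and contact force between lens_barrel and strip_r between 2.5 and 25 N and contact force between the fingers and lens_barrel above 2 N); the arm keeps its last pose, push and grip.
It fails at once if a bystander (loupe, micrometer, ink bottle) is moved by more than 20 mm (distance of any of loupe, micrometer, ink_bottle from where it was at the start of the episode above 0.02 m).
It fails at once if the lens barrel is driven into a strip with more than 50 N (contact force between lens_barrel and strip_l above 50 N or contact force between lens_barrel and strip_r above 50 N).
It also fails if it takes over 72 s, if anything falls off the work surface, if the arm or the gripper's body presses on something with over 40 N, if the wrist force passes 120 N, or if a joint passes its speed limit or range.

ROBOT

A 6-joint arm with a two-finger parallel gripper is mounted at the origin on a cart in front of the work surface, level with it; the furniture and walls round the work are solid. World frame = base frame: x ahead of the robot, y to its left, z up, the work surface at z = 0. Lengths are in m, angles in rad, forces in N, time in s.
With the tool pointing down it reaches from about 0.3 to 1 m from the base axis. Payload 5.1 kg.
Tool frame: the origin (TCP) lies midway between the tips of the shut fingers; the grasp point (between the pads) lies 19 mm behind it (robot.grip_depth is the distance from the TCP to the grasp point, in m); z points along the fingers, y is the line along which they close (so a half turn about z gives the same grasp; the last joint's range is limited). The gripper opens to 95 mm and grips with 3 to 60 N. Pads are 20 mm wide; open, the fingers measure 119 mm over their backs; the gripper's body (75 mm by 180 mm) begins 59 mm behind the grasp point.
Start: joints at [1.192, 0.124, 1.65, -0, 1.367, -0.083], TCP at [0.189, 0.622, 0.215] pointing down, gripper open.
Joint ranges: [-2.61, 2.61], [-1.02, 2.33], [0.03, 2.71], [-1.35, 4.49], [0.32, 2.68], [-2.91, 2.91]. Speed limits (rad/s): [2.57, 2.57, 3.14, 3.14, 3.14, 3.14].

INTERFACE

Orientations are given as a unit quaternion [x, y, z, w].
In Python, from station import robot gives the robot as it stands. Calls block until the motion is done:
- robot.move_to(position, orientation): joint-space move of the TCP to a pose.
- robot.move_straight(position, max_speed=0.15, rotation=None): straight line of the TCP; rotation=None keeps the orientation; max_speed is the mean speed in m/s.
- robot.goto_joints(angles): joint-space move.
- robot.command_gripper(opening): opening from 0.0 (shut) to 1.0 (fully open); the grip force is fixed at half the most; returns when the fingers have stopped.
- robot.pause(seconds).
- robot.inverse_kinematics(position, orientation): joint angles nearest the present ones, or None.
- robot.get_state(): the state.
- robot.snapshot(name): name is "side" or "top" or "wrist"; returns a dict with "image" (400x640x3 uint8, red, green, blue), "intrinsics" (3x3 intrinsics, pixels), "T" (4x4, takes a point from camera to world coordinates); the wrist camera has in their place "hand_eye" (4x4, takes a point from camera to tool coordinates, whose origin is the TCP and whose axes are the flange's). Camera axes: x right, y up, looking along -z (the intrinsics and any distortion apply to the point x, -y, -z); pixel columns grow to the right and rows downward; lengths in m; the calibration is good to about 2 mm. The wrist camera is an equidistant fisheye: a pixel r from the principal point sees the ray r / f radians off the axis. A picture is of the moment at which its call begins: read the wrist's pose just before it. There is no depth.
A pose or a line that the arm cannot do raises robot.Unreachable and nothing moves.
- robot.hand_in(): hands the job in; it is judged then, once.
Trained networks look in a picture, given as the dict that the camera call returned (one of the last four; its "shot" number tells which), for a name from the list of things; names that differ only in an ending like _2 or _b are one class to them, and where a whole thing is asked for, a point or a joint stands for the part that bears it (a point fixed in the world has none). Each returns a list of dicts, best first, with "confidence" (0 to 1); they miss things now and then, are a little off and sometimes report something else, mostly with a low value. They report only what shows in the picture. A call takes as long as a camera call. They do not tell look-alikes from the thing itself.
- robot.recognise(picture, label): "point" ([x, y, z] in m, in world coordinates, good to about 4 mm: the middle of the surface that is visible of it).
The state is a dict: "clock": time; "qpos": joint angles; "joint_velocities": joint speeds; "tau": joint torques, N m; "tool_pos": TCP position; "ee_rot": TCP orientation; "wrist_force": force on the tool from outside, world axes, zero at the start; "moment": the same for the moment, N m; "opening": opening from 0.0 (shut) to 1.0 (fully open); "grip_force": force on a finger pad.
Only numpy, scipy, OpenCV 4.12 (cv2) and the standard library are available. Lean on these libraries where they do the work, as an engineer would, in place of code of your own. Each camera call takes 0.05 s, during which the arm holds its last target. There are 200 camera calls.

## Working session

There is one attempt and no reset: what is moved stays moved. The work goes in short steps, each a Python script; the robot and the scene stay as the last script left them, time stands still between calls to the robot, and variables do not carry over. Pictures are saved under pics/ and viewed, at most 10 in all, crops included, and the job is handed in when it is done.

```bash
ls; mkdir -p pics; cat > h.py <<'E'
from station import robot
import numpy as np, cv2
from scipy.spatial.transform import Rotation as R
def save(p,n): cv2.imwrite(f'pics/{n}.png',cv2.cvtColor(p['image'],cv2.COLOR_RGB2BGR))
E
python3 - <<'E'
from h import *
ims=[]
for c in("top","side"):
    p=robot.snapshot(c); ims.append(p['image']); print(c,p['intrinsics'].tolist() if hasattr(p['intrinsics'],'tolist') else p['intrinsics'],np.round(p['T'],4).tolist(),[k for k in p if k!='image'])
    for l in("base_top","riser_plate","v_block","lens_barrel","loupe","micrometer","ink_bottle"):
        print(l,[(np.round(d['point'],3).tolist(),round(d['confidence'],2)) for d in robot.recognise(p,l)[:4]])
    save(p,c)
p=robot.snapshot("wrist");save(p,"wrist0");print(p['intrinsics'],p['hand_eye'],[k for k in p])
print(robot.get_state())
E
```

```text
pics
top [[417.84012039107586, 0.0, 323.3037862353597], [0.0, 417.84012039107586, 200.77071610614178], [0.0, 0.0, 1.0]] [[-0.0026, 0.9903, -0.1387, 0.4235], [-0.9998, -0.0052, -0.0182, 0.015], [-0.0187, 0.1386, 0.9902, 1.0983], [0.0, 0.0, 0.0, 1.0]] ['intrinsics', 'T', 'shot']
base_top [([0.564, 0.015, 0.013], 0.89)]
riser_plate [([0.499, -0.106, 0.006], 0.78), ([0.587, -0.194, 0.009], 0.71), ([0.702, -0.226, 0.008], 0.58), ([0.641, -0.1, 0.009], 0.52)]
v_block [([0.479, 0.242, 0.036], 0.87)]
lens_barrel [([0.446, -0.225, 0.044], 0.86)]
loupe [([0.625, -0.321, 0.028], 0.68)]
micrometer [([0.638, 0.237, 0.01], 0.72)]
ink_bottle [([0.587, 0.373, 0.038], 0.68), ([0.48, 0.242, 0.033], 0.37)]
side [[498.78167311556285, 0.0, 313.6772602597643], [0.0, 498.78167311556285, 193.86524411781232], [0.0, 0.0, 1.0]] [[-0.9999, 0.0098, -0.0142, 0.5526], [-0.0171, -0.6422, 0.7663, 1.0013], [-0.0016, 0.7664, 0.6423, 0.9005], [0.0, 0.0, 0.0, 1.0]] ['intrinsics', 'T', 'shot']
base_top []
riser_plate [([0.586, -0.188, 0.01], 0.86), ([0.705, -0.223, 0.01], 0.68), ([0.642, -0.09, 0.004], 0.67), ([0.5, -0.1
[... 658 characters left out ...]
 'shot']
{'clock': 0.85, 'qpos': array([ 1.19241270e+00,  1.23750092e-01,  1.65026640e+00, -1.78016831e-05,
        1.36749878e+00, -8.25640936e-02]), 'joint_velocities': array([ 0.00103757, -0.00128551,  0.00018254, -0.00085906,  0.0008522 ,
        0.00035757]), 'tau': array([-1.25572860e-03, -4.17551744e+01, -3.60230577e+01,  7.73717696e-02,
        4.26547788e-02, -9.29609882e-06]), 'tool_pos': array([0.1895023 , 0.62176669, 0.21470843]), 'ee_rot': array([1.47369266e-01, 9.89081543e-01, 3.56760930e-05, 1.73255322e-05]), 'wrist_force': array([-0.59525989, -0.82856106, -0.32976738]), 'moment': array([ 0.02168343,  0.06375044, -0.03788764]), 'grip_force': 0.0, 'opening': 0.9986902276787907}
```

View pics/top.png

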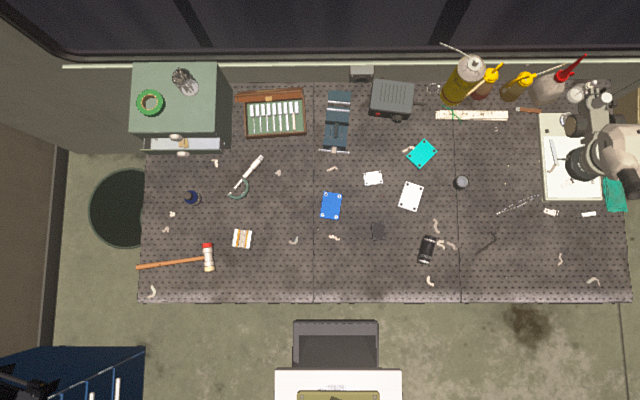

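View pics/side.png

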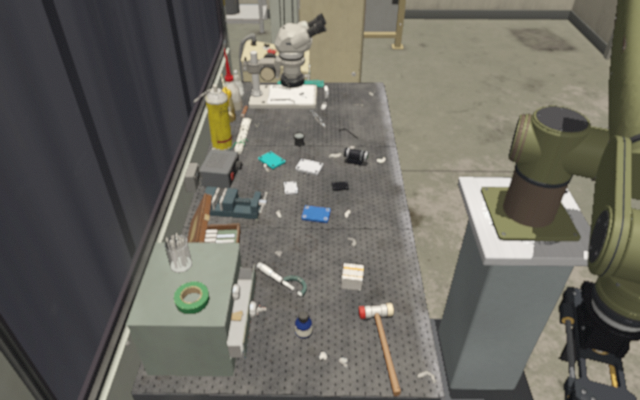

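The blue base is at (331,206) in the top view and the larger bright plate, the riser, at (411,196). The V-block is at (242,239) and the barrel at (427,249). The small white plate at (373,178), the turquoise one and the black one are decoys. Next: close looks with the wrist camera.

```bash
cat >> h.py <<'E'
def quat(a): return (R.from_euler('z',a)*R.from_euler('x',np.pi)).as_quat()
def shoot(n):
    robot.pause(0.15); s=robot.get_state(); p=robot.snapshot("wrist"); save(p,n)
    M=np.eye(4); M[:3,:3]=R.from_quat(s['ee_rot']).as_matrix(); M[:3,3]=s['tool_pos']
    T=M@p['hand_eye']; np.savez(f'pics/{n}.npz',image=p['image'],T=T,K=p['intrinsics']); return p,T
def rays(uv,K,T):
    uv=np.atleast_2d(uv).astype(float); d=(uv-K[:2,2])/K[0,0]; th=np.linalg.norm(d,axis=1,keepdims=True)+1e-12
    v=np.hstack([d/th*np.sin(th),np.cos(th)])*[1,-1,-1]
    return T[:3,3],v@T[:3,:3].T
def plane(uv,K,T,z):
    o,v=rays(uv,K,T); return (o+v*((z-o[2])/v[:,2])[:,None])
def project(P,K,T):
    c=(np.atleast_2d(P)-T[:3,3])@T[:3,:3]*[1,-1,-1]; r=np.linalg.norm(c[:,:2],axis=1,keepdims=True)
    return c[:,:2]/r*np.arctan2(r,c[:,2:])*K[0,0]+K[:2,2]
E
python3 - <<'E'
from h import *
ims=[]
for n,l,x,y in(("v","v_block",.48,.245),("base","base_top",.564,.015),("riser","riser_plate",.587,-.19),("bar","lens_barrel",.448,-.222)):
    robot.move_to([x,y,.15],quat(np.pi/2)); p,T=shoot("w_"+n); ims.append(p['image'])
    for d in robot.recognise(p,l)[:3]: print(n,np.round(d['point'],4),d['confidence'],project(d['point'],p['intrinsics'],T).round())
print(robot.get_state()['clock'],robot.get_state()['qpos'])
g=np.vstack([np.hstack(ims[:2]),np.hstack(ims[2:])]); cv2.imwrite('pics/grid.png',cv2.resize(g[:,:,::-1],(800,500),interpolation=cv2.INTER_AREA))
E
```

```text
v [0.4764 0.2406 0.0332] 0.75 [[313. 204.]]
base [0.5638 0.0169 0.0078] 0.63 [[317. 193.]]
riser [ 0.5904 -0.1942  0.0064] 0.92 [[320. 198.]]
riser [ 0.502  -0.1067  0.0035] 0.86 [[234. 116.]]
riser [ 0.6398 -0.0954  0.004 ] 0.81 [[369. 104.]]
bar [ 0.452  -0.2235  0.0433] 0.6 [[319. 204.]]
6.0333 [-5.66086912e-01 -1.62061533e-01  2.04273965e+00  1.19204469e-04
  1.26071879e+00 -5.67322286e-01]
```

View pics/grid.png

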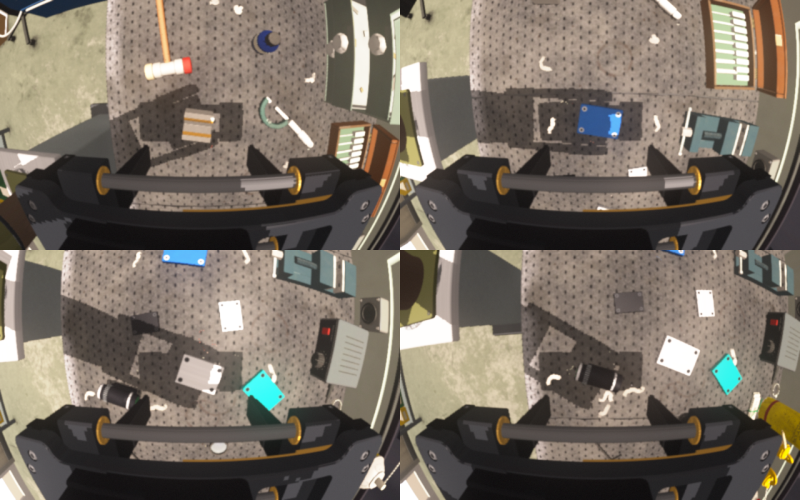

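Everything is in view. The riser is fully lit in the barrel shot (grid 678,355), the base is at grid (600,121), the V-block at (200,125) and the barrel at (598,376). Next I'll rectify the views onto known planes and fit outlines.

```bash
cat >> h.py <<'E'
def rectify(n,c,z,half=.06,N=260):
    f=np.load(f'pics/{n}.npz'); g=(np.arange(N)+.5)/N*2*half-half
    X,Y=np.meshgrid(c[0]+g,c[1]-g)   # columns: +x, rows down: -y
    uv=project(np.c_[X.ravel(),Y.ravel(),np.full(X.size,z)],f['K'],f['T']).astype(np.float32).reshape(N,N,2)
    return cv2.remap(f['image'],uv[...,0],uv[...,1],cv2.INTER_LINEAR)
def fit(mask,c,half=.06,N=260):
    mask=cv2.morphologyEx(mask.astype(np.uint8),cv2.MORPH_CLOSE,np.ones((9,9)))
    mask=cv2.morphologyEx(mask,cv2.MORPH_OPEN,np.ones((5,5)))
    cs,_=cv2.findContours(mask,cv2.RETR_EXTERNAL,cv2.CHAIN_APPROX_NONE)
    k=max(cs,key=cv2.contourArea); r=cv2.minAreaRect(k); b=cv2.boxPoints(r)
    s=2*half/N; P=np.c_[c[0]-half+(b[:,0]+.5)*s,c[1]+half-(b[:,1]+.5)*s]
    e1,e2=P[1]-P[0],P[2]-P[1]; L=e1 if np.linalg.norm(e1)>np.linalg.norm(e2) else e2
    return P.mean(0),sorted([np.linalg.norm(e1),np.linalg.norm(e2)]),np.degrees(np.arctan2(L[1],L[0]))%180,b
E
python3 - <<'E'
from h import *
tiles=[]
for n,c,z,kind in(("w_base",(.564,.016),.01,'b'),("w_riser",(.590,-.194),.01,'g'),("w_bar",(.590,-.194),.01,'g'),("w_v",(.478,.242),.036,'v'),("w_bar",(.450,-.224),.03,'k'),("w_riser",(.450,-.224),.03,'k')):
    im=rectify(n,c,z); h=cv2.cvtColor(im,cv2.COLOR_RGB2HSV).astype(int)
    try:
        m={'b':(abs(h[...,0]-108)<14)&(h[...,1]>120),'g':(h[...,1]<40)&(h[...,2]>185),'v':(h[...,2]>150),'k':h[...,2]<45}[kind]
        o,d,a,b=fit(m,c); print(n,kind,o.round(4),np.round(d,4),round(a,1)); im=im.copy(); cv2.polylines(im,[b.astype(np.int32)],True,(255,0,0),1)
    except Exception as e: print(n,e)
    tiles.append(im)
cv2.imwrite('pics/rect.png',np.vstack([np.hstack(tiles[:3]),np.hstack(tiles[3:])])[:,:,::-1])
E
```

```text
w_base b [0.5669 0.0155] [0.0505 0.07  ] 170.5
w_riser g [ 0.5902 -0.1954] [0.0529 0.07  ] 161.9
w_bar g [ 0.5897 -0.1947] [0.0528 0.0731] 161.0
w_v v [0.484  0.2434] [0.0488 0.0542] 173.2
w_bar k [ 0.4536 -0.2271] [0.031  0.0345] 164.4
w_riser k [ 0.4827 -0.264 ] [0.0369 0.082 ] 44.5
```

View pics/rect.png

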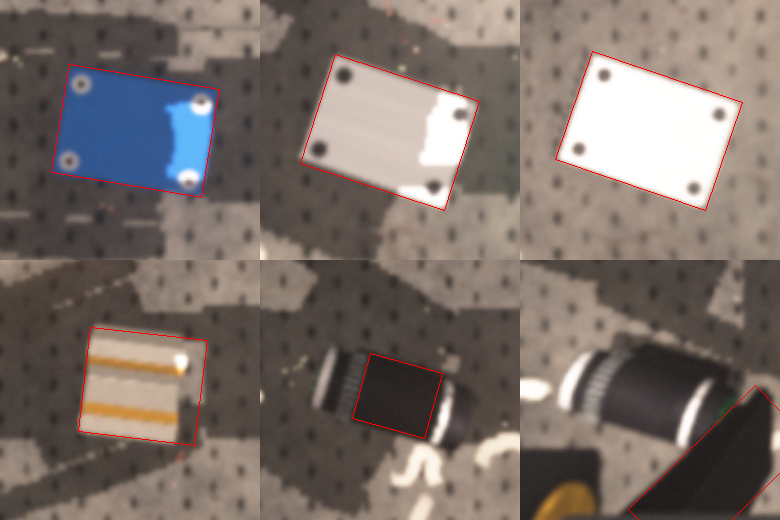

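The fits match the given sizes. The riser agrees within 1 mm from two camera places: (0.590,-0.195), yaw -18.5°. The base is at (0.567,0.0155), yaw -9.5°. Picking up the riser now.

```bash
python3 - <<'E'
from h import *
xy=[.590,-.195]; a=np.radians(161.5)
robot.move_to([*xy,.12],quat(a)); p,T=shoot("w_r2")
im=rectify("w_r2",xy,.01); h=cv2.cvtColor(im,cv2.COLOR_RGB2HSV).astype(int)
cv2.imwrite('pics/a1.png',im[:,:,::-1])
robot.move_straight([*xy,.03]); robot.move_straight([*xy,.003],max_speed=.05)
print(robot.get_state()['wrist_force'],robot.get_state()['tool_pos'])
robot.command_gripper(0.0); s=robot.get_state(); print(s['opening']*95,s['grip_force'])
robot.move_straight([*xy,.09]); s=robot.get_state(); print(s['opening']*95,s['grip_force'],s['wrist_force'])
b=[.567,.0155]; robot.move_to([*b,.09],quat(np.radians(170.5))); shoot("w_h1"); s=robot.get_state(); print(s['tool_pos'],s['opening']*95,s['clock'])
im2=rectify("w_h1",b,.097)
im3=rectify("w_h1",b,.01)
cv2.imwrite('pics/a.png',np.hstack([im,im2,im3])[:,:,::-1])
E
```

```text
[ 0.39869162 -0.69196707  0.00671337] [ 0.58993077 -0.19499893  0.00280171]
49.986883318616464 29.987501800060272
49.45732670047098 29.98877227306366 [-0.38876093  0.34862359 -3.16325236]
[0.56742458 0.01406686 0.09002347] 49.38374912236259 11.275
```

View pics/a.png

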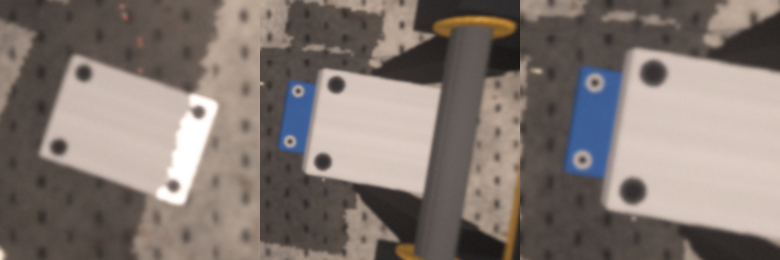

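The held riser is in the middle tile with its left edge at about (310,120), roughly centred on the TCP and parallel to the base below it. Lowering and releasing now, then looking again.

```bash
python3 - <<'E'
from h import *
b=[.567,.0155]
robot.move_straight([*b,.03]); robot.pause(.2); s=robot.get_state(); print(s['tool_pos'],s['wrist_force'])
f0=s['wrist_force'][2]
for z in (.018,.0155,.0145,.0135,.013,.0125):
    robot.move_straight([*b,z],max_speed=.04); robot.pause(.1); s=robot.get_state(); print(s['tool_pos'],s['wrist_force'][2]-f0)
    if s['wrist_force'][2]-f0>4: break
robot.command_gripper(.75); robot.pause(.2)
robot.move_straight([*b,.12]); shoot("w_p1"); s=robot.get_state(); print(s['clock'])
im1=rectify("w_p1",b,.02,N=390); im2=rectify("w_p1",b,.01,N=390)
h=cv2.cvtColor(im1,cv2.COLOR_RGB2HSV).astype(int)
o,d,an,bx=fit((h[...,1]<60)&(h[...,2]>140),b,N=390); print(o,d,an); cv2.polylines(im1,[bx.astype(np.int32)],True,(255,0,0),1)
cv2.imwrite('pics/b.png',np.hstack([im1,im2])[:,:,::-1])
E
```

```text
[0.56827527 0.01536962 0.03162928] [-0.50651628 -0.47064767 -2.67806759]
[0.56703757 0.01551121 0.01795767] -0.231428217999341
[0.56700649 0.01549057 0.01550987] 0.2606434752719453
[0.56700234 0.01549285 0.01450103] 0.3762825099672522
[0.56700146 0.01550037 0.01348828] 0.8733872353683199
[0.56703707 0.01546802 0.01300869] -0.26506924064280746
[0.56706594 0.01548318 0.01299034] 6.43375200231529
16.2083
[0.5773077 0.0155   ] [np.float32(0.09907693), np.float32(0.1196923)] 90.0
```

View pics/b.png

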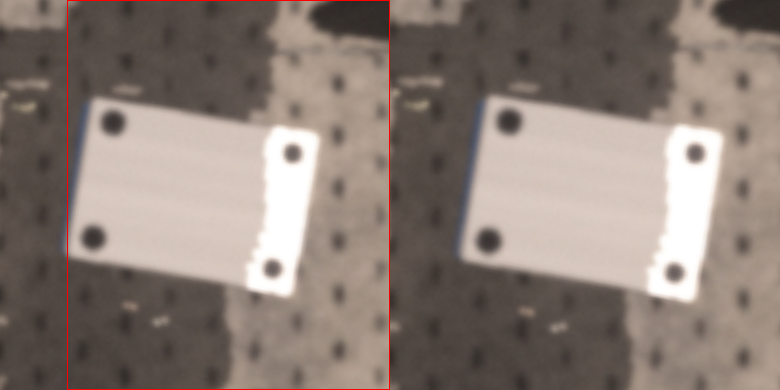

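The riser sits flush and square. Its left-tile corners (92,97), (319,133), (293,297), (68,258) give centre (0.5664,0.0152) and yaw -9°. Next, the V-block.

```bash
python3 - <<'E'
from h import *
c=[.478,.242]
robot.move_to([*c,.15],quat(np.radians(171))); shoot("w_v2"); print(robot.get_state()['clock'])
t=[rectify("w_v",c,.036,.04,390),rectify("w_v2",c,.036,.04,390)]
cv2.imwrite('pics/c.png',np.hstack(t)[:,:,::-1])
E
```

```text
17.375
```

View pics/c.png

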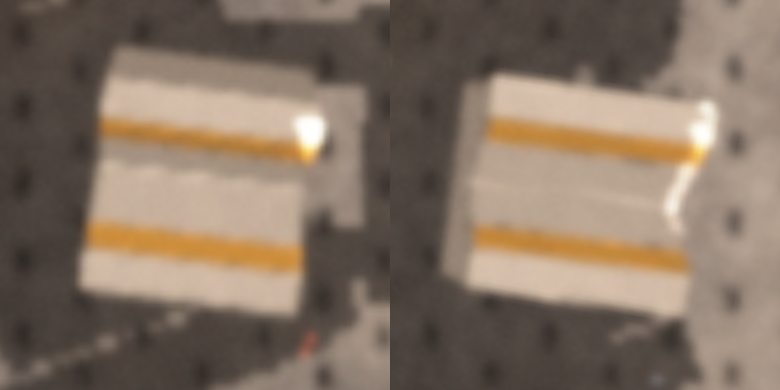

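The right tile's top corners (493,73), (712,103), (686,316), (467,285) measure 45 x 44 mm. The centre is (0.479,0.242), yaw -7.8°, and the other view agrees. Pick up and place.

```bash
python3 - <<'E'
from h import *
c=[.479,.242]; b=[.5665,.0153]
robot.move_to([*c,.09],quat(np.radians(172.2)))
robot.move_straight([*c,.03]); robot.move_straight([*c,.006],max_speed=.05)
robot.command_gripper(0.0); s=robot.get_state(); print(s['opening']*95,s['grip_force'],s['tool_pos'])
robot.move_straight([*c,.1]); 
robot.move_to([*b,.1],quat(np.radians(170.7))); robot.pause(.2)
robot.move_straight([*b,.04]); robot.pause(.2); s=robot.get_state(); f0=s['wrist_force'][2]; print(s['tool_pos'],s['wrist_force'],s['opening']*95)
for z in (.030,.028,.027,.0265,.026,.0255,.025):
    robot.move_straight([*b,z],max_speed=.04); robot.pause(.1); s=robot.get_state(); print(s['tool_pos'],s['wrist_force'][2]-f0)
    if s['wrist_force'][2]-f0>3: break
robot.command_gripper(.7); robot.pause(.2)
robot.move_straight([*b,.15]); shoot("w_p2"); print(robot.get_state()['clock'])
t=[rectify("w_p2",b,.056,.045,390),rectify("w_p2",b,.02,.045,390)]
cv2.imwrite('pics/d.png',np.hstack(t)[:,:,::-1])
E
```

```text
43.85786669760877 29.963976508006454 [0.47915255 0.24208236 0.00618903]
[0.56782729 0.015267   0.04172148] [ 0.00748866  0.15434783 -4.7586159 ] 44.086230244192514
[0.5664557  0.01529015 0.029885  ] 1.3679432248282706
[0.56653262 0.0153021  0.02803085] 0.9639405948907833
[0.56649616 0.01529969 0.02701419] 0.23625689069943068
[0.56650393 0.01530693 0.0264812 ] 0.6678975920135475
[0.5666895  0.01528609 0.0262212 ] 2.51970739107591
[0.56670656 0.0152955  0.02617121] 8.8452710437221
26.425
```

View pics/d.png

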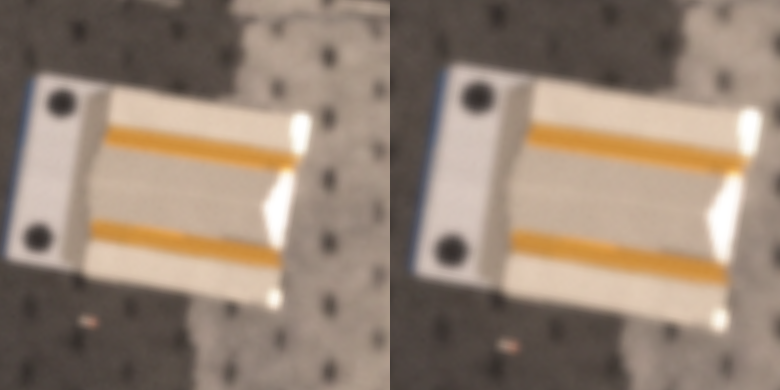

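The V-block's left-tile corners (110,86), (311,114), (281,306), (84,277) give centre (0.5668,0.0152). It sits about 1 mm from the riser's middle and square to it. Next, the barrel.

```bash
python3 - <<'E'
from h import *
c=[.453,-.226]
robot.move_to([*c,.15],quat(np.radians(164.5))); p,T=shoot("w_b2"); print(robot.get_state()['clock'])
for d in robot.recognise(p,"lens_barrel")[:2]: print(np.round(d['point'],4),d['confidence'])
t=[rectify("w_b2",c,.03,.05,390),rectify("w_bar",c,.03,.05,390)]
cv2.imwrite('pics/e.png',np.hstack(t)[:,:,::-1])
E
```

```text
27.6667
[ 0.4469 -0.2254  0.0459] 0.62
```

View pics/e.png

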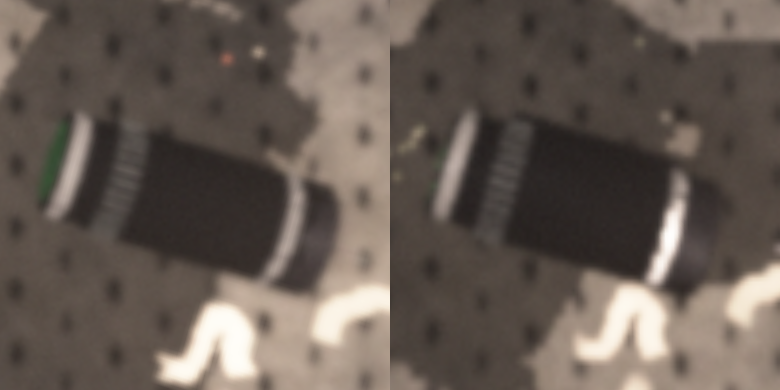

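In the left tile the barrel's end middles are at (58,162) and (322,240), 70 mm apart. That gives centre (0.4517,-0.2275) and yaw -16°, and the other view agrees. Pick it up and lower it to contact.

```bash
python3 - <<'E'
from h import *
c=[.4517,-.2275]; b=[.5668,.0152]
robot.move_to([*c,.09],quat(np.radians(163.9)))
robot.move_straight([*c,.05]); robot.move_straight([*c,.0235],max_speed=.05)
robot.command_gripper(0.0); s=robot.get_state(); print(s['opening']*95,s['grip_force'],s['tool_pos'])
robot.move_straight([*c,.13]); 
robot.move_to([*b,.13],quat(np.radians(171.6))); robot.pause(.2)
robot.move_straight([*b,.075]); robot.pause(.3); s=robot.get_state(); f0=s['wrist_force']; print(s['tool_pos'],f0,s['opening']*95)
shoot("w_p3")
for z in (.065,.062,.061,.060,.0595,.059,.0585,.058,.0577):
    robot.move_straight([*b,z],max_speed=.02); robot.pause(.1); s=robot.get_state(); print(s['tool_pos'],s['wrist_force']-f0)
    if np.linalg.norm((s['wrist_force']-f0))>3: break
print(s['clock'],s['opening']*95)
E
```

```text
29.308329465448825 29.93828773498535 [ 0.45173921 -0.22770393  0.02365323]
[0.56759954 0.01516963 0.07620783] [-0.30100645  0.02491189 -1.7005944 ] 29.227276011454535
[0.56694268 0.01519493 0.06513705] [ 0.74972993 -0.13534722  0.63390921]
[0.56677557 0.01521846 0.06195784] [-0.22800036 -0.4095082   1.31351942]
[0.56680481 0.01519511 0.06101893] [-0.10159052 -0.99003521  0.89173744]
[0.56674884 0.0152021  0.05994959] [ 0.27343644 -0.35135601 -0.38652769]
[0.56677947 0.01517945 0.05946811] [ 0.09574955  0.53335937 -0.29535784]
[0.56681037 0.01520862 0.05901174] [ 0.35655619  0.24249769 -0.50165981]
[0.56689683 0.01515362 0.05857602] [ 0.70487514 -0.51730438 -0.37278395]
[0.56698626 0.01515471 0.05851298] [-1.12251147  0.44349541  5.03992707]
36.225 29.340838505900667
```

Contact came at the expected height, with an almost purely vertical force of 5 N vertical against 0.4 N lateral, so both strips share the load. Press on to about 10 N and check endwise centring.

```bash
python3 - <<'E'
from h import *
b=np.array([.5668,.0152]); z=.058; f0=-1.7
for i in range(10):
    robot.pause(.3); F=np.mean([(robot.pause(.05),robot.get_state()['wrist_force'])[1] for _ in range(6)],0); print(z,F)
    if F[2]-f0>9: break
    z-=.0002; robot.move_straight([*b,z],max_speed=.02)
p,T=shoot("w_end"); s=robot.get_state(); print(s['clock'],s['tool_pos'],s['grip_force'])
t=[rectify("w_end",b,.0649,.05,390),p['image'][60:320,180:440]]
t[1]=cv2.resize(t[1],(390,390))
cv2.imwrite('pics/f.png',np.hstack(t)[:,:,::-1])
E
```

```text
0.058 [-2.5936126  -0.02809079  5.46485369]
0.057800000000000004 [-2.99577895  0.08908151  6.41286988]
0.057600000000000005 [-3.37504508 -0.60623036  7.11790112]
0.05740000000000001 [-3.98693552 -0.38558166  7.78172882]
39.575 [0.5670425  0.01515961 0.05843779] 29.93958592414856
```

View pics/f.png

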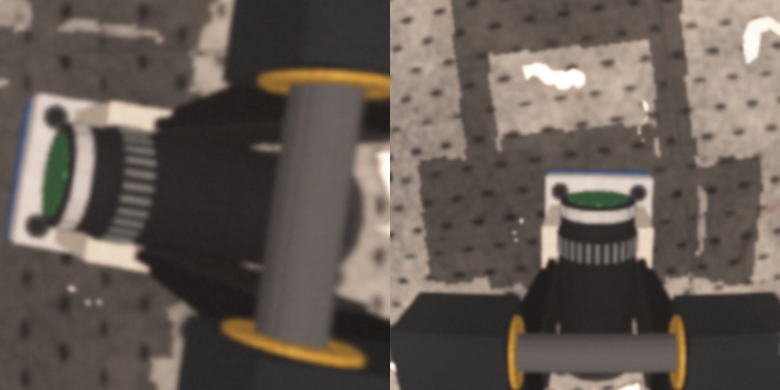

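The barrel sits centred, with its green end at (65,178) in the left tile, about 34 mm from the middle. It is seated between the V-block's shoulders, and the net press is about 9.5 N. Handing in.

```bash
python3 -c "
from h import *
print(robot.hand_in())"
```

```text
the job is handed in; nothing more can be done
None
```

I built the lens stand and handed it in at about 40 s with the barrel still gripped and pressed into the groove at about 9.5 N; the hand-in call gave no verdict.

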